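# Seat a vial tray on its locating pins and latch it

### The arm

A 6-joint arm with a two-finger parallel gripper is mounted at the origin on a cart in front of the work surface, level with it; the furniture and walls round the work are solid. World frame = base frame: x ahead of the robot, y to its left, z up, the work surface at z = 0. Lengths are in m, angles in rad, forces in N, time in s.
With the tool pointing down it reaches from about 0.35 to 0.85 m from the base axis. Payload 8.1 kg.
Tool frame: the origin (TCP) lies on the front face of the gripper's body, between the roots of the fingers; the fingertips stand 73 mm ahead of it and the grasp point (between the pads) lies 54 mm ahead of it (env.grip_depth is the distance from the TCP to the grasp point, in m); z points along the fingers, y is the line along which they close (so a half turn about z gives the same grasp; the last joint's range is limited). The gripper opens to 85 mm and grips with 20 to 120 N. Pads are 22 mm wide; open, the fingers measure 114 mm over their backs; the gripper's body (76 mm by 85 mm) begins 54 mm behind the grasp point. The pads swing forward as they close: fully open they stand 13 mm farther back than shut.
Start: joints at [1.098, 0.13, 1.488, -0, 1.523, -0.085], TCP at [0.227, 0.555, 0.304] pointing down, gripper open.
Joint ranges: [-2.96, 2.96], [-0.89, 2.26], [0.02, 2.5], [-1.34, 4.48], [0, 2.73], [-2.66, 2.66]. Speed limits (rad/s): [2.39, 2.39, 2.79, 3.14, 3.14, 3.14].

### API

Orientations are given as a unit quaternion [x, y, z, w].
In Python, from rig import telemetry, cams, workorder, env gives the robot as it stands.
- The arm moves only by the tool apply_moves, never from a script. Its argument "commands" is a list of rows, each an object of numbers: "tx", "ty", "tz": the shift along the tool's x, y, z each as a share of 150 mm, from -1 to 1; "roll": the turn about the tool's z as a share of 180 degrees, from -1 to 1. A call has 1 to 8 rows; each row is the pose to reach, as a shift and turn from the pose commanded when the call began, along the tool's axes at that moment, turning the shorter way round; what a row does not reach only later rows make up. A row lasts 1/12 s, in which the tool goes at most 41.7 mm and 7.16 degrees, less where a joint would pass 70% of its speed; a pose out of reach is approached as far as the arm can. A call with a number of a shift or a turn outside -1 to 1 is refused whole. A call with a gripper value outside its range is refused whole. "fingers" is the closure, from 0 (fully open) to 1 (shut), set as the call begins (left out, the last holds). The fingers move at their own pace and stop on an object; "force" is the grip in N (left out, the last holds). Time passes only in rows, so rows that repeat a pose let the fingers close. It gives the time, the measured TCP pose, the force, the opening and the grip force at its end, in the units of the state.
- telemetry.state(): the state, without advancing time (a new reading comes with each control period).
- cams.snapshot(name): name is "side" or "top" or "wrist"; returns (picture, depth): 400x640x3 uint8, red, green, blue; 400x640 float32, m along the optical axis (not along the pixel's ray), 0 where there is no reading.
- cams.camera_model(name): a dict with "fov_y" (degrees; the focal length in pixels is half the picture's height over the tangent of half this angle, whatever the lens; pixels are square), "cx", "cy" (the principal point, pixels), "position" and "rotation" of the camera in the world; the wrist camera has in their place "tool_from_camera" (4x4, takes a point from camera to tool coordinates, whose origin is the TCP and whose axes are the flange's). Camera axes: x right, y up, looking along -z (the intrinsics and any distortion apply to the point x, -y, -z); pixel columns grow to the right and rows downward; lengths in m; the calibration is good to about 2 mm. A picture is of the moment at which its call begins: read the wrist's pose just before it. camera_model takes no time and is no camera call.
- workorder.hand_in(): hands the job in; it is judged then, once.
The state is a dict: "time": time; "joints": joint angles; "dq": joint speeds; "effort": joint torques, N m; "eef_pos": TCP position; "ee_rot": TCP orientation; "force": force on the tool from outside, world axes, zero at the start; "wrist_torque": the same for the moment, N m; "opening": finger opening in m; "gripper_force": force on a finger pad.
Only numpy, scipy, OpenCV 4.12 (cv2) and the standard library are available. Lean on these libraries where they do the work, as an engineer would, in place of code of your own. Each camera call takes 0.05 s, during which the arm holds its last target. There are 200 camera calls.

### The job

The empty vial tray lies askew on the autosampler's loading deck, its rear edge propped up on the deck's two locating pins. Nudge it sideways with the fingertips, never lifting it, until both of its holes drop over the pins and it lies flat on the deck; then push the swing latch round by its knob, as far as it goes, so that its arm lies across the tray's rear edge. Leave the vial, the jar and the timer beside the work undisturbed.

Things in the scene. Friction and masses are not known exactly. Their poses are not given: they have to be found in the camera images.
- deck: Fixed dark steel loading deck, 184 (x) x 172 (y) x 12 mm, screwed to the bench at a different place and yaw each time. Origin: centre of its underside, on the bench. x points to its rear (away from the robot), y left, z up. A seated tray is centred on it and parallel. White engraved marks, corners at x +-57, y +-74 mm, frame the tray's place with 2 mm to spare.
- pin_right (a point): Foot of the right locating pin, on the deck's top face: deck frame x +12, y -58, z +12 mm. Both pins are round-nosed steel, 9 mm high, 10 mm thick at the foot and tapering over the upper 6 mm to a 3 mm tip.
- pin_left (a point): Foot of the left locating pin, on the deck's top face: deck frame x +12, y +58, z +12 mm.
- tray: Loose vial tray, white plastic plate 110 (x) x 144 (y) x 16 mm, 0.3 to 0.65 kg, with nine blind 24.5 mm pockets (10 mm deep) in its top and two through holes. Origin: centre of its underside; x to its rear, y left, z up. Starts 14 to 22 mm short of its place (towards the robot), up to 10 mm to either side, turned up to 0.1 rad. Seated: origin 12 mm, top 28 mm above the bench.
- hole_right (a point): Centre of the tray's right hole (round, 13 mm, right through) on its underside: tray frame x +12, y -58, z 0 mm. Belongs over pin_right.
- slot_left (a point): Centre of the tray's left hole (a slot 13 mm in x and 17 mm in y, right through) on its underside: tray frame x +12, y +58, z 0 mm. Belongs over pin_left.
- front_edge (a point): Middle of the tray's front side face: tray frame x -55, y 0, z +8 mm. At the start this edge rests on the deck while the rear is propped on the pin tips (slope about 0.1 rad). Pushed at its side faces with a few newtons the tray slides over the deck and the pin tips; it drops level once both holes are within about 3 mm of the pins.
- latch (a joint): Angle of the swing latch about its upright pivot. 0 = open, arm pointing to the deck's left (+y) behind the tray's place; turns anticlockwise seen from above to its stop at 1.57 = shut, arm pointing to the front (-x) over the tray's rear edge. Starts at 0 to 0.35. Light friction (about 1 N at the knob); stays where it is left.
- latch_pivot (a point): Axis of the latch: a 16 mm steel post with black screw head (top 43 mm above the bench) at deck frame x +74, y +20 mm; the point is 28.5 mm above the bench. The steel arm is 15 mm wide, 7 mm thick and reaches 46 mm from the axis; its underside passes 1.5 mm above a seated tray but is blocked by a propped one.
- latch_knob (a point): Centre of the upright black push knob on the latch arm (14 mm diameter from 47 to 61 mm above the bench, top at 64 mm), 36 mm from the pivot axis; the point is 51 mm above the bench. Open, the knob is at deck frame x +74, y +56 mm; shut, at x +38, y +20 mm, above the tray's rear.
- vial_15: Bystander: a glass vial 23 mm wide and 76 mm high standing on the bench to the left of the deck; origin at its foot.
- white_jar: Bystander: a white plastic jar with a blue lid, 60 mm wide and 80 mm high, standing behind the deck, to its right; origin at its foot.
- timer: Bystander: a white bench timer 66 x 66 x 19 mm lying face up to the left in front; origin centre of its underside.

How it is judged:
On the way, in this order (a step that is already met when the one before it is completed fails the run):
1. the tray has dropped over both pins and lies flat on the deck (horizontal distance between hole_right and pin_right below 0.0035 m and horizontal distance between slot_left and pin_left below 0.005 m and height (world z) of tray below 0.0135 m and angle between tray's own z axis and vertical below 0.02 rad), for 0.2 s.
2. the latch is swung shut across the tray's rear edge (value of joint latch above 1.35 rad), for 0.2 s.
At the end, for the whole second after the job is handed in: The tray is at rest flat on the deck (underside within 1.5 mm, level within 0.02 rad) with its round hole over the right pin (within 3.5 mm) and its slot over the left pin (within 5 mm), and the latch is shut (beyond 1.35 of 1.57 rad) (all of step 1 and linear speed of tray below 0.01 m/s and value of joint latch above 1.35 rad); the robot touches nothing.
It fails at once if the tray is lifted (its underside's centre over 28 mm above the bench) or tipped up steeply (height (world z) of tray above 0.028 m or angle between tray's own z axis and vertical above 0.3 rad).
It fails at once if the vial, the jar or the timer is moved over 15 mm or knocked over (distance of any of vial_15, white_jar, timer from where it was at the start of the episode above 0.015 m or angle between any of vial_15, white_jar's own z axis and vertical above 0.5 rad).
It also fails if it takes over 64 s, if anything falls off the work surface, if the arm or the gripper's body presses on something with over 40 N, if the wrist force passes 120 N, or if a joint passes its speed limit or range.

## Working session

There is one attempt and no reset: what is moved stays moved. The work goes in short steps, Python scripts to look and compute and a tool call to move; the robot and the scene stay as the last step left them, time stands still between calls to the robot, and variables do not carry over. Pictures are saved under pics/ and viewed, at most 12 in all, crops included, and the job is handed in when it is done.

Besides the shell and the picture viewer there is one more tool, called after "Emit:" as name([rows], argument=value, ...), one row to a line, values as JSON. apply_moves: Moves the arm, as the interface text tells. Shift numbers are shares of 150 mm and turn numbers shares of 180 degrees, none past 1 either way. Its arguments: {"type":"object","properties":{"commands":{"type":"array"},"fingers":{"type":"number"},"force":{"type":"number"}},"required":["commands"]}

```bash
ls; mkdir -p pics; python3 - <<'E'
from rig import telemetry, cams
import cv2,numpy as np
s=telemetry.state(); print(s)
for n in ("top","side"):
    m=cams.camera_model(n); print(n,m)
    p,d=cams.snapshot(n); cv2.imwrite(f"pics/{n}0.png",p[...,::-1]); np.savez(f"pics/{n}0.npz",p=p,d=d)
    print((d>0).mean())
E
```

```text
pics
{'time': 0.0, 'joints': array([ 1.09761959e+00,  1.31200799e-01,  1.48931840e+00, -7.69175622e-06,
        1.52295999e+00, -8.53668214e-02]), 'dq': array([-1.02254883e-04,  2.34452269e-03, -8.57025204e-05,  4.82437893e-04,
        9.97661793e-04,  3.49538756e-04]), 'effort': array([-1.34689239e-03, -5.69379580e+01, -5.00555170e+01, -2.95777418e-04,
        1.46284213e-02,  3.13227630e-06]), 'eef_pos': array([0.22666818, 0.55508395, 0.30279913]), 'ee_rot': array([ 1.92691861e-01,  9.81258863e-01, -9.07783935e-04, -2.56325490e-04]), 'force': array([-0.11717569,  0.18409195, -0.78550913]), 'wrist_torque': array([ 0.00574369,  0.02278241, -0.03118435]), 'gripper_force': 0.0, 'opening': 0.08552107580248121}
top {'fov_y': 45.751075140902834, 'cx': 327.1796908638958, 'cy': 197.65786595231714, 'position': array([0.36683476, 0.38434385, 0.98692745]), 'rotation': array([ 0.05291155, -0.06778514, -0.69786344,  0.71105004])}
0.99611328125
side {'fov_y': 49.86347183992915, 'cx': 324.2486396627246, 'cy': 201.95995454711948, 'position': array([ 0.34220052, -0.35414292,  0.43391484]), 'rotation': array([ 0.53464589, -0.07125629, -0.08934553,  0.83731337])}
0.995984375
```

View pics/top0.png

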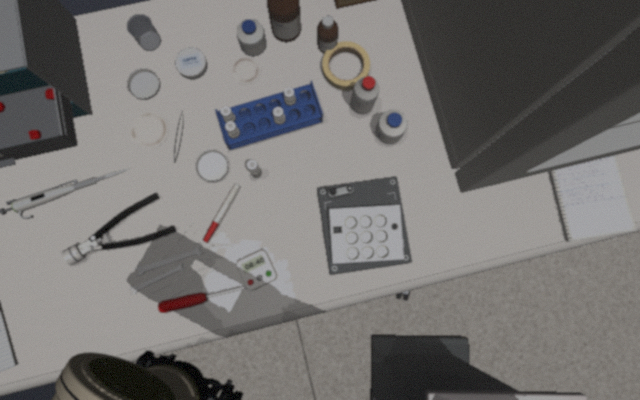

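View pics/side0.png

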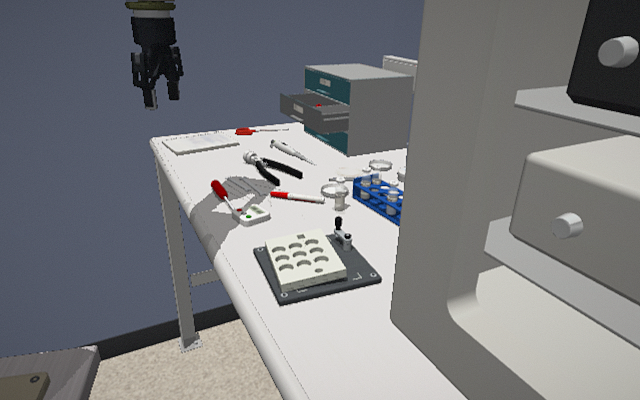

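```bash
cat > h.py <<'E'
import numpy as np,cv2
from scipy.spatial.transform import Rotation as R
from rig import telemetry, cams
def model(n):
    m=cams.camera_model(n); f=200/np.tan(np.radians(m["fov_y"])/2)
    if n=="wrist":
        s=telemetry.state(); T=np.eye(4);T[:3,:3]=R.from_quat(s["ee_rot"]).as_matrix();T[:3,3]=s["eef_pos"]
        T=T@np.array(m["tool_from_camera"]); Rm,p=T[:3,:3],T[:3,3]
    else: Rm,p=R.from_quat(m["rotation"]).as_matrix(),np.array(m["position"])
    return f,m["cx"],m["cy"],Rm,p
def rays(M,uv):
    f,cx,cy,Rm,p=M; uv=np.atleast_2d(uv).astype(float)
    return np.c_[(uv[:,0]-cx)/f,-(uv[:,1]-cy)/f,-np.ones(len(uv))]@Rm.T
def onplane(M,uv,z):
    d=rays(M,uv); p=M[4]; return p+d*((z-p[2])/d[:,2])[:,None]
def cloud(M,D):
    v,u=np.indices(D.shape); d=rays(M,np.c_[u.ravel(),v.ravel()])
    return (M[4]+d*D.ravel()[:,None]).reshape(D.shape+(3,))
def proj(M,P):
    f,cx,cy,Rm,p=M; c=(np.atleast_2d(P)-p)@Rm
    return np.c_[cx+f*c[:,0]/-c[:,2],cy-f*c[:,1]/-c[:,2]]
E
python3 - <<'E'
from h import *
p=np.load("pics/top0.npz");I=p["p"];D=p["d"];M=model("top");print(cams.camera_model("wrist"))
C=cloud(M,D)
print(onplane(M,[[320,184],[395,178],[411,264],[331,273]],.012).round(4))
for uv in [(300,230),(365,262),(350,210),(345,240),(400,240),(392,122),(253,162),(257,268)]: print(uv,C[uv[1],uv[0]].round(4))
a=cv2.resize(I[170:280,310:420],None,fx=5.4,fy=5.4,interpolation=cv2.INTER_CUBIC)
cv2.imwrite("pics/c1.png",a[...,::-1])
E
```

```text
{'fov_y': 58.67347111618911, 'cx': 317.5413314184804, 'cy': 200.56791345405537, 'tool_from_camera': array([[ 1.73922541e-03,  9.46050161e-01,  3.24015535e-01,
         8.32205747e-02],
       [ 9.99998467e-01, -1.71155765e-03, -3.70362959e-04,
         2.95720343e-05],
       [ 2.04189332e-04,  3.24015682e-01, -9.46051688e-01,
        -7.13880950e-02],
       [ 0.00000000e+00,  0.00000000e+00,  0.00000000e+00,
         1.00000000e+00]])}
[[0.5641 0.3807 0.012 ]
 [0.5803 0.2228 0.012 ]
 [0.4011 0.1913 0.012 ]
 [0.3801 0.3548 0.012 ]]
(300, 230) [ 0.4679  0.4205 -0.0009]
(365, 262) [0.4034 0.2858 0.0135]
(350, 210) [0.5064 0.319  0.0378]
(345, 240) [0.446  0.3282 0.0321]
(400, 240) [0.448  0.2171 0.0326]
(392, 122) [0.68   0.2392 0.08  ]
(253, 162) [0.5921 0.5135 0.0773]
(257, 268) [0.3875 0.5048 0.0146]
```

View pics/c1.png

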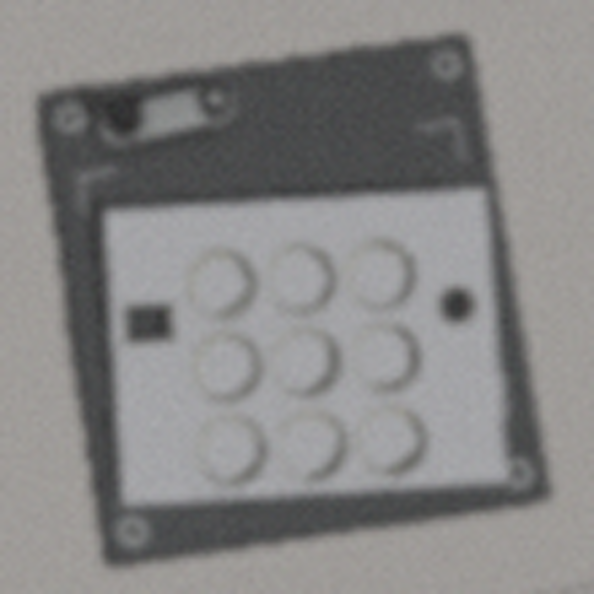

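```bash
python3 - <<'E'
from h import *
p=np.load("pics/side0.npz");M=model("side");C=cloud(M,p["d"])
s=telemetry.state();Rm=R.from_quat(s["ee_rot"]).as_matrix()
L=((C-s["eef_pos"])@Rm)
sub=L[40:115,125:190].reshape(-1,3); sub=sub[np.linalg.norm(sub,axis=1)<.14]
for sg in (1,-1):
    q=sub[(sub[:,1]*sg>.0)&(sub[:,2]>.03)]; i=q[:,2].argsort()[-12:]; print(q[i].round(4).mean(0),q[i,2].max(), q.min(0),q.max(0))
E
```

```text
[-0.00038333  0.0444      0.055875  ] 0.05731065216278375 [-0.01389059  0.04124273  0.03006445] [0.00994203 0.05096658 0.05731065]
[-0.002875   -0.04748333  0.05630833] 0.057381368219214565 [-0.01383188 -0.05834255  0.03003803] [ 0.00982158 -0.04092548  0.05738137]
```

Emit:
apply_moves([
  {"tx":-1,"ty":-0.55},
  {"tx":-1,"ty":-0.55},
  {"tx":-1,"ty":-0.55},
  {"tx":-1,"ty":-0.55},
  {"tx":-1,"ty":-0.55},
])

```text
validation failed for argument at $.co...
```

Emit:
apply_moves([
  {"tx":-1,"ty":-0.55},
  {"tx":-1,"ty":-0.55},
  {"tx":-1,"ty":-0.55},
  {"tx":-1,"ty":-0.55},
  {"tx":-1,"ty":-0.55},
])

```text
validation failed for argument at $.co...
```

Emit:
apply_moves([
  {"tx":-0.07,"ty":-0.04,"roll":-0.172},
  {"tx":-0.07,"ty":-0.04,"roll":-0.172},
  {"tx":-0.07,"ty":-0.04,"roll":-0.172},
  {"tx":-0.07,"ty":-0.04,"roll":-0.172},
  {"tx":-0.07,"ty":-0.04,"roll":-0.172},
  {"tx":-0.07,"ty":-0.04,"roll":-0.172},
])

```text
validation failed for argument at $.co...
```

```bash
python3 - <<'E'
from h import *
s=telemetry.state();print(s["time"],s["eef_pos"],s["joints"],R.from_quat(s["ee_rot"]).as_matrix().round(3))
M=model("wrist");p,d=cams.snapshot("wrist");cv2.imwrite("pics/w1.png",p[...,::-1]);np.savez("pics/w1.npz",p=p,d=d,M=np.array(M,dtype=object))
E
```

```text
0.1 [0.22668776 0.55514342 0.30295056] [ 1.09761297e+00  1.31099046e-01  1.48915336e+00  3.89998886e-05
  1.52297002e+00 -8.53950129e-02] [[-0.926  0.378 -0.001]
 [ 0.378  0.926 -0.001]
 [ 0.    -0.002 -1.   ]]
```

View pics/w1.png

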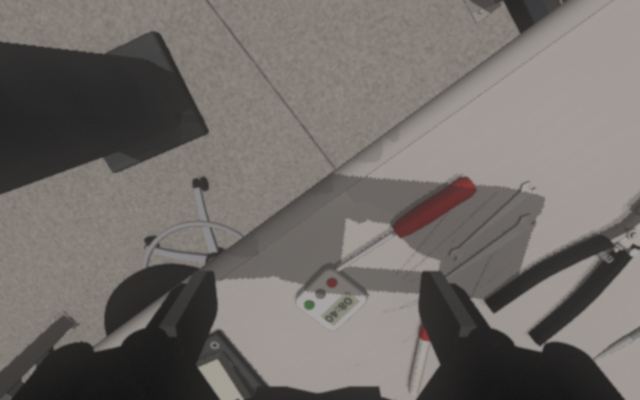

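The wrist view still shows the start pose (timer at 335,297, deck corner at 215,345) because the moves were refused. I'll retry with all four keys in each row.

Emit:
apply_moves([
  {"tx":-1,"ty":-0.55,"tz":0,"roll":0},
  {"tx":-1,"ty":-0.55,"tz":0,"roll":0},
  {"tx":-1,"ty":-0.55,"tz":0,"roll":0},
  {"tx":-1,"ty":-0.55,"tz":0,"roll":0},
  {"tx":-1,"ty":-0.55,"tz":0,"roll":0},
])

```text
time: 0.57
eef_pos: [0.338, 0.4179, 0.3036]
ee_rot: [0.195, 0.981, -0.001, 0.001]
force: [-0.1, -0.2, 0.3]
opening: 0.0855
gripper_force: 0.0
```

Emit:
apply_moves([
  {"tx":-1,"ty":-0.6,"tz":0,"roll":0},
  {"tx":-1,"ty":-0.6,"tz":0,"roll":0},
  {"tx":-1,"ty":-0.6,"tz":0,"roll":0},
  {"tx":-1,"ty":-0.6,"tz":0,"roll":0},
  {"tx":-1,"ty":-0.6,"tz":0,"roll":0},
])

```text
time: 0.98
eef_pos: [0.4421, 0.2779, 0.3037]
ee_rot: [0.195, 0.981, -0.001, 0.001]
force: [-0.2, 0.8, 0.7]
opening: 0.0854
gripper_force: 0.0
```

Emit:
apply_moves([
  {"tx":0,"ty":0,"tz":0,"roll":-0.172},
  {"tx":0,"ty":0,"tz":0,"roll":-0.172},
  {"tx":0,"ty":0,"tz":0,"roll":-0.172},
  {"tx":0,"ty":0,"tz":0,"roll":-0.172},
  {"tx":0,"ty":0,"tz":0,"roll":-0.172},
  {"tx":0,"ty":0,"tz":0,"roll":-0.172},
  {"tx":0,"ty":0,"tz":0,"roll":-0.172},
])

```text
time: 1.57
eef_pos: [0.4391, 0.2826, 0.3037]
ee_rot: [-0.075, 0.997, -0.0, -0.0]
force: [0.3, 0.0, 0.6]
opening: 0.0858
gripper_force: 0.0
```

```bash
python3 - <<'E'
from h import *
s=telemetry.state();print(s["time"],s["eef_pos"],s["joints"],R.from_quat(s["ee_rot"]).as_matrix().round(3))
M=model("wrist");p,d=cams.snapshot("wrist");cv2.imwrite("pics/w2.png",p[...,::-1]);np.savez("pics/w2.npz",p=p,d=d,M=np.array(M,dtype=object))
E
```

```text
1.5667 [0.43909836 0.28261998 0.30367211] [ 4.73618748e-01 -8.04731057e-02  1.70300165e+00  1.13678317e-04
  1.51952305e+00 -1.24806947e+00] [[-0.989 -0.15  -0.   ]
 [-0.15   0.989 -0.   ]
 [ 0.    -0.    -1.   ]]
```

View pics/w2.png

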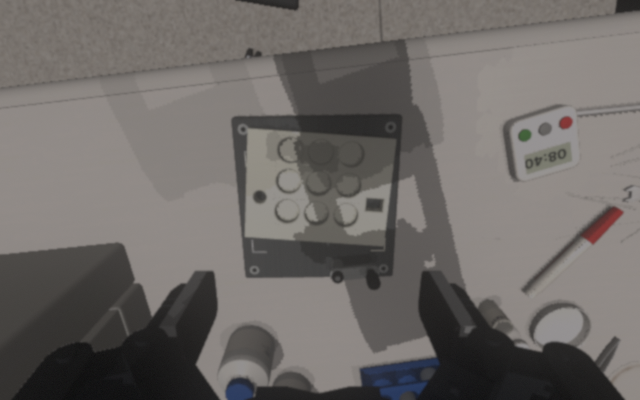

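The view shows the tray centred near (318,185), round hole (260,197), slot (374,205), deck screws (243,130), (390,127), (383,268), (254,270), pivot (337,277) and knob (373,280).

```bash
cat > m.py <<'E'
from h import *
def blob(I,uv,r,dark):
    g=cv2.cvtColor(cv2.GaussianBlur(I,(3,3),0),cv2.COLOR_RGB2GRAY).astype(float);u,v=map(int,uv);w=g[v-r:v+r+1,u-r:u+r+1]
    w=np.median(w)-w if dark else w-np.median(w); w=np.clip(w-.4*w.max(),0,None)
    vv,uu=np.indices(w.shape);return [u-r+(uu*w).sum()/w.sum(),v-r+(vv*w).sum()/w.sum()]
def deck(P): # screws rr,lr,lf,rf order: front-right, front-left, rear-left, rear-right
    P=P[:,:2];c=P.mean(0);x=(P[2]+P[3]-P[0]-P[1]);y=(P[1]+P[2]-P[0]-P[3])
    return c,np.arctan2(x[1],x[0]),np.arctan2(-y[0],y[1])
E
python3 - <<'E'
from m import *
from matplotlib import pyplot if False else None
E
python3 - <<'E'
from m import *
top=np.load("pics/top0.npz");w=np.load("pics/w2.npz",allow_pickle=True)
k=5.4
S={"top":(top["p"],top["d"],model("top"),[[310+x/k,170+y/k] for x,y in [(520,473),(133,530),(70,119),(447,66)]],[[310+x/k,170+y/k] for x,y in [(457,303),(150,323)]]),
"w":(w["p"],w["d"],tuple(w["M"]),[(243,130),(390,127),(383,268),(254,270)],[(260,197),(374,205)])}
for n,(I,D,M,sc,ho) in S.items():
    p=np.array([blob(I,q,4,0) for q in sc]);print(n,p.round(1).tolist());P=onplane(M,p,.012);c,a,b=deck(P);print(" deck",c.round(4),a,b, [np.linalg.norm(P[0]-P[1]).round(4),np.linalg.norm(P[1]-P[2]).round(4)])
    h=np.array([blob(I,q,6,1) for q in ho]);H=onplane(M,h,.0355)  # raised height guess
    C=cloud(M,D)
    print(" holes",h.round(1).tolist(),H.round(4).tolist(),np.linalg.norm(H[0]-H[1]))
    co,si=np.cos((a+b)/2),np.sin((a+b)/2);print(" in deck frame",((H[:,:2]-c)@np.array([[co,-si],[si,co]])).round(4).tolist())
E
```

```text
top [[402.4, 255.7], [334.1, 267.9], [322.6, 191.7], [392.6, 181.7]]
 deck [0.4821 0.2901] 0.14370912525216137 0.17864589632623262 [np.float64(0.1424), np.float64(0.1596)]
 holes [[394.2, 226.0], [337.2, 229.4]] [[0.4758, 0.2292, 0.0355], [0.4667, 0.3443, 0.0355]] 0.11548237071966136
 in deck frame [[-0.016, -0.0591], [-0.0064, 0.056]]
w [[246.9, 131.0], [390.0, 126.1], [381.2, 268.4], [253.0, 269.1]]
 deck [0.4827 0.2894] 0.1445522784747313 0.17254548848496642 [np.float64(0.1444), np.float64(0.1619)]
 holes [[259.1, 195.7], [374.5, 204.6]] [[0.4754, 0.2288, 0.0355], [0.4671, 0.3452, 0.0355]] 0.116729544112753
 in deck frame [[-0.0167, -0.0587], [-0.0066, 0.0576]]  File "<stdin>", line 2
    from matplotlib import pyplot if False else None
                                  ^^
SyntaxError: invalid syntax
```

```bash
python3 - <<'E'
from m import *
w=tuple(np.load("pics/w2.npz",allow_pickle=True)["M"]);t=model("top")
for M,p,h,cor,kn in ((t,[[334.1,267.9],[322.6,191.7],[392.6,181.7]],[[394.2,226.0],[337.2,229.4]],[[320,184.5],[395.5,178.5],[411,262],[330,273.5]],[[333,191],[349,188.5]]),
  (w,[[390,126.1],[381.2,268.4],[253,269.1]],[[259.1,195.7],[374.5,204.6]],[[391,276],[246,278],[233,118.5],[401,115]],[[373,279],[337,277]])):
    P=onplane(M,p,.012)[:,:2];c=(P[0]+P[2])/2;x=P[1]-P[0];y=P[1]-P[2]
    print("screws",c.round(4),np.arctan2(x[1],x[0]).round(3),np.arctan2(-y[0],y[1]).round(3),np.linalg.norm(x),np.linalg.norm(y))
    Q=onplane(M,cor,.012)[:,:2];print("corners",Q.mean(0).round(4),[np.linalg.norm(Q[i]-Q[i-1]).round(4) for i in range(4)])
    a=.165;H=onplane(M,h,.0355)[:,:2]
    print("holes",[( (q-c)@np.array([[np.cos(a),-np.sin(a)],[np.sin(a),np.cos(a)]])).round(4).tolist() for q in H])
    K=np.r_[onplane(M,kn[:1],.064),onplane(M,kn[1:],.043)][:,:2];print("knob,pivot",[( (q-c)@np.array([[np.cos(a),-np.sin(a)],[np.sin(a),np.cos(a)]])).round(4).tolist() for q in K])
E
```

```text
screws [0.4814 0.2883] 0.166 0.165 0.15945862086254575 0.14905758121057636
corners [0.4816 0.2876] [np.float64(0.1855), np.float64(0.1598), np.float64(0.1768), np.float64(0.1676)]
holes [[-0.0151, -0.0575], [-0.0052, 0.0577]]
knob,pivot [[0.0687, 0.0561], [0.0729, 0.0218]]
screws [0.4818 0.2883] 0.156 0.159 0.1618800537168449 0.14793247419139471
corners [0.4823 0.2894] [np.float64(0.1828), np.float64(0.1688), np.float64(0.182), np.float64(0.1677)]
holes [[-0.0161, -0.0577], [-0.0052, 0.0585]]
knob,pivot [[0.0635, 0.0554], [0.0734, 0.0206]]
```

Emit:
apply_moves([
  {"tx":0.413,"ty":-0.012,"tz":0.2,"roll":-0.004},
  {"tx":0.413,"ty":-0.012,"tz":0.4,"roll":-0.004},
  {"tx":0.413,"ty":-0.012,"tz":0.6,"roll":-0.004},
  {"tx":0.413,"ty":-0.012,"tz":0.8,"roll":-0.004},
  {"tx":0.413,"ty":-0.012,"tz":1,"roll":-0.004},
  {"tx":0.413,"ty":-0.012,"tz":1,"roll":-0.004},
])

```text
time: 2.12
eef_pos: [0.3746, 0.2692, 0.1477]
ee_rot: [-0.082, 0.997, -0.002, -0.005]
force: [-1.5, -0.2, -1.2]
opening: 0.0856
gripper_force: 0.0
```

Emit:
apply_moves([
  {"tx":0,"ty":0,"tz":0.15,"roll":0},
  {"tx":0,"ty":0,"tz":0.3,"roll":0},
  {"tx":0,"ty":0,"tz":0.4,"roll":0},
  {"tx":0,"ty":0,"tz":0.5,"roll":0},
  {"tx":0,"ty":0,"tz":0.5,"roll":0},
  {"tx":0,"ty":0,"tz":0.5,"roll":0},
])

```text
time: 2.62
eef_pos: [0.3786, 0.2713, 0.0798]
ee_rot: [-0.082, 0.997, -0.0, -0.0]
force: [-0.0, -0.1, -0.1]
opening: 0.0853
gripper_force: 0.0
```

```bash
python3 - <<'E'
from h import *
s=telemetry.state();print(s["time"],s["eef_pos"],s["force"])
a=.162;A=np.array([[np.cos(a),-np.sin(a)],[np.sin(a),np.cos(a)]])
print((s["eef_pos"][:2]-[.4816,.2884])@A)
p,d=cams.snapshot("side");C=cloud(model("side"),d)[200:320,180:400]
Q=(C[...,:2]-[.4816,.2884])@A
m=(Q[...,0]<-.085)&(Q[...,0]>-.13)&(abs(Q[...,1])<.07)&(C[...,2]>.014)&(C[...,2]<.05)
print(m.sum(),C[m][:,2].min(), Q[m].min(0),Q[m].max(0))
cv2.imwrite("pics/s1.png",cv2.resize(p[190:310,200:400],None,fx=4,fy=4)[...,::-1])
E
```

```text
2.6167 [0.37864828 0.27130411 0.07975183] [-0.03684134 -0.08103255 -0.092578  ]
[-0.10436117 -0.00026672]
300 0.014055438186441005 [-0.11425214 -0.06929391] [-0.08505808  0.0490524 ]
```

View pics/s1.png

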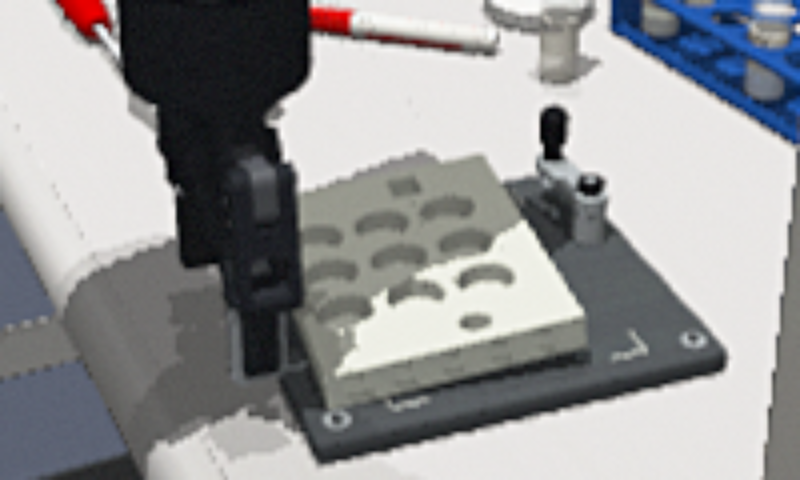

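Emit:
apply_moves([
  {"tx":-0.03,"ty":0,"tz":0,"roll":0},
  {"tx":-0.06,"ty":0,"tz":0,"roll":0},
  {"tx":-0.075,"ty":0,"tz":0,"roll":0},
  {"tx":-0.09,"ty":0,"tz":0,"roll":0},
  {"tx":-0.1,"ty":0,"tz":0,"roll":0},
  {"tx":-0.11,"ty":0,"tz":0,"roll":0},
  {"tx":-0.12,"ty":0,"tz":0,"roll":0},
  {"tx":-0.13,"ty":0,"tz":0,"roll":0},
])

```text
time: 3.33
eef_pos: [0.397, 0.2738, 0.0787]
ee_rot: [-0.082, 0.997, -0.001, -0.001]
force: [-4.9, -3.0, 4.8]
opening: 0.0856
gripper_force: 2.8
```

Emit:
apply_moves([
  {"tx":-0.01,"ty":0,"tz":0,"roll":0},
  {"tx":-0.02,"ty":0,"tz":0,"roll":0},
  {"tx":-0.03,"ty":0,"tz":0,"roll":0},
  {"tx":-0.04,"ty":0,"tz":0,"roll":0},
  {"tx":-0.05,"ty":0,"tz":0,"roll":0},
  {"tx":-0.06,"ty":0,"tz":0,"roll":0},
  {"tx":-0.07,"ty":0,"tz":0,"roll":0},
  {"tx":-0.08,"ty":0,"tz":0,"roll":0},
])

```text
time: 4.0
eef_pos: [0.4085, 0.276, 0.0786]
ee_rot: [-0.082, 0.997, -0.0, -0.001]
force: [-6.3, -1.1, 3.0]
opening: 0.0852
gripper_force: 2.9
```

```bash
cat > look.py <<'E'
from m import *
import sys
c=np.array([.4816,.2884]);a=.162;A=np.array([[np.cos(a),-np.sin(a)],[np.sin(a),np.cos(a)]])
s=telemetry.state();print("t",s["time"],"tcp deck",((s["eef_pos"][:2]-c)@A).round(4),s["eef_pos"][2],s["force"].round(1))
n=sys.argv[1]
for cam in ("top","side"):
    p,d=cams.snapshot(cam);M=model(cam);C=cloud(M,d);Q=(C[...,:2]-c)@A
    hp=(abs(Q[...,0])<.07)&(abs(Q[...,1])<.07)&(C[...,2]>.02)&(C[...,2]<.045)
    P=C[hp]; B=np.c_[Q[hp],np.ones(hp.sum())]
    k,*_=np.linalg.lstsq(B,P[:,2],rcond=None)
    for _ in range(5):
        r=P[:,2]-B@k;g=abs(r)<.003;k,*_=np.linalg.lstsq(B[g],P[g,2],rcond=None)
    print(cam,"plane slope",k.round(4),g.sum())
    cv2.imwrite(f"pics/{cam}{n}.png",p[...,::-1]);np.savez(f"pics/{cam}{n}.npz",p=p,d=d)
    # tray holes: dark minima near predicted deck positions
    Z=lambda q:k[0]*q[0]+k[1]*q[1]+k[2]
    gr=cv2.GaussianBlur(cv2.cvtColor(p,cv2.COLOR_RGB2GRAY),(3,3),0)
    for q0 in ((0,-.058),(0,.058)):
        uv=proj(M,np.r_[c+A@np.array(q0),Z(q0)])[0].astype(int)
        print(" pred",q0,uv)
E
python3 look.py 2
python3 - <<'E'
import cv2,numpy as np
a=cv2.imread("pics/top2.png")[170:280,310:420];b=cv2.imread("pics/side2.png")[215:310,245:385]
cv2.imwrite("pics/v2.png",np.hstack([cv2.resize(a,(390,390),interpolation=3),cv2.resize(b,(410,390),interpolation=3)]))
E
```

```text
t 4.0 tcp deck [-0.0741 -0.0005] 0.07855871031645215 [-6.3 -1.1  3. ]
top plane slope [ 0.1181 -0.0011  0.0356] 1307
 pred (0, -0.058) [393 218]
 pred (0, 0.058) [336 226]
side plane slope [0.1195 0.0018 0.0365] 1764
 pred (0, -0.058) [326 267]
 pred (0, 0.058) [302 235]
```

View pics/v2.png

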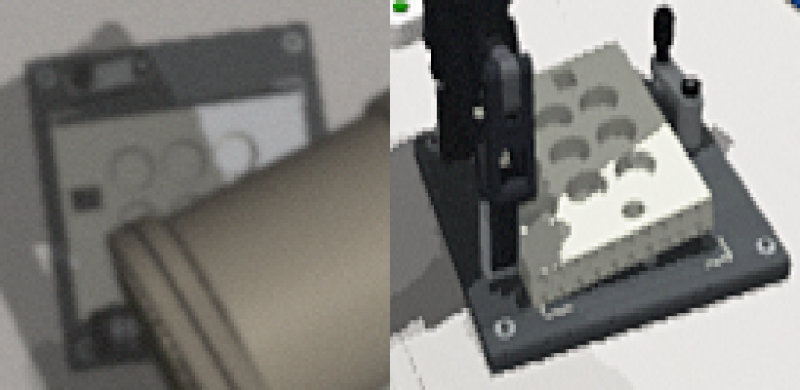

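The tray is now parallel to the deck and about 8 mm short. In the side view the round hole is near (327.6,265.9) and the slot near (304.8,234).

```bash
cat > hp.py <<'E'
from m import *
c=np.array([.4816,.2884]);a=.162;A=np.array([[np.cos(a),-np.sin(a)],[np.sin(a),np.cos(a)]])
def hole(I,M,uv,k,r=6):
    b=blob(I,uv,r,1);z=.036
    for _ in range(6):
        q=(onplane(M,[b],z)[0,:2]-c)@A; z=k[0]*q[0]+k[1]
    return np.round(b,1).tolist(),((q+[16e-3*k[0],0])*1e3).round(1).tolist()  # underside hole centre, mm, deck frame
E
python3 - <<'E'
from hp import *
s=np.load("pics/side2.npz")["p"];t=np.load("pics/top2.npz")["p"]
for uv in ((327.6,265.9),(304.8,234)): print(hole(s,model("side"),uv,(.119,.036),5))
print(hole(t,model("top"),(310+87/390*110,170+198/390*110),(.119,.036),5))
E
```

```text
([327.9, 265.9], [6.2, -55.0])
([304.7, 233.9], [7.2, 61.3])
([333.7, 225.8], [4.4, 63.5])
```

```bash
python3 - <<'E'
from hp import *
s=np.load("pics/side0.npz")["p"];t=np.load("pics/top0.npz")["p"]
for uv in ((319,270),(300,237)): print(hole(s,model("side"),uv,(.1,.036),5))
for uv in ((394,226),(337,229)): print(hole(t,model("top"),uv,(.1,.036),5))
E
```

```text
([319.0, 271.0], [-12.6, -61.3])
([300.7, 236.4], [-2.6, 56.7])
([394.2, 226.0], [-13.6, -57.7])
([337.3, 229.4], [-4.0, 57.5])
```

Emit:
apply_moves([
  {"tx":0.05,"ty":0,"tz":0,"roll":0},
  {"tx":0.1,"ty":0,"tz":-0.1,"roll":0},
  {"tx":0.1,"ty":0.1,"tz":-0.35,"roll":0},
  {"tx":0,"ty":0.3,"tz":-0.4,"roll":0.04},
  {"tx":-0.2,"ty":0.5,"tz":-0.4,"roll":0.08},
  {"tx":-0.453,"ty":0.7,"tz":-0.4,"roll":0.12},
  {"tx":-0.453,"ty":0.72,"tz":-0.4,"roll":0.16},
  {"tx":-0.453,"ty":0.72,"tz":-0.4,"roll":0.2},
])

```text
time: 4.77
eef_pos: [0.46, 0.3964, 0.1387]
ee_rot: [0.23, 0.973, 0.001, 0.0]
force: [0.0, 0.4, -0.2]
opening: 0.0855
gripper_force: 0.0
```

Emit:
apply_moves([
  {"tx":0,"ty":0,"tz":0,"roll":0.3},
  {"tx":0,"ty":0,"tz":0,"roll":0.3},
  {"tx":0,"ty":0,"tz":0,"roll":0.3},
  {"tx":0,"ty":0,"tz":0,"roll":0.3},
  {"tx":0,"ty":0,"tz":0,"roll":0.3},
  {"tx":0,"ty":0,"tz":0,"roll":0.3},
  {"tx":0,"ty":0,"tz":0,"roll":0.3},
  {"tx":0,"ty":0,"tz":0,"roll":0.3},
])

```text
time: 5.43
eef_pos: [0.4587, 0.3941, 0.1391]
ee_rot: [0.648, 0.762, 0.0, 0.0]
force: [-0.3, -0.1, 0.7]
opening: 0.0855
gripper_force: 0.0
```

```bash
python3 look.py 3; python3 - <<'E'
from hp import *
s=telemetry.state();x=R.from_quat(s["ee_rot"]).as_matrix()[:,0];print("tool x yaw",np.arctan2(x[1],x[0])-a-np.pi/2)
a=cv2.imread("pics/top3.png")[170:280,310:420];b=cv2.imread("pics/side3.png")[215:310,245:385]
cv2.imwrite("pics/v3.png",np.hstack([cv2.resize(a,(390,390),interpolation=3),cv2.resize(b,(410,390),interpolation=3)]))
S=np.load("pics/side3.npz")["p"]
for uv in ((327.6,265.9),(304.8,234)): print(hole(S,model("side"),uv,(.119,.036),5))
E
```

```text
t 5.4333 tcp deck [-0.0056  0.108 ] 0.13910165427072976 [-0.3 -0.1  0.7]
top plane slope [0.1198 0.0006 0.0354] 922
 pred (0, -0.058) [393 218]
 pred (0, 0.058) [336 226]
side plane slope [0.1212 0.0021 0.0365] 2176
 pred (0, -0.058) [326 267]
 pred (0, 0.058) [302 235]
tool x yaw 0.005431865539974989
([327.8, 265.9], [6.0, -54.9])
([304.7, 233.7], [7.5, 62.1])
```

View pics/v3.png

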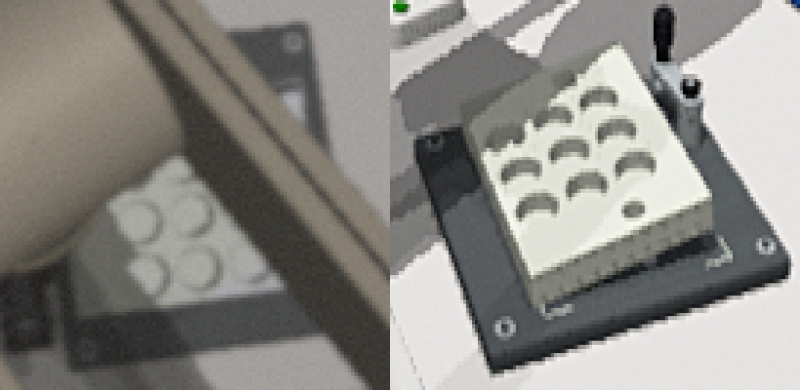

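```bash
python3 - <<'E'
from hp import *
I=np.load("pics/side3.npz")["p"];M=model("side")
f=lambda x,y:(245+(x-390)/410*140,215+y/390*95)
for n,q in (("FR",f(505,327)),("RR",f(767,245)),("FL",f(433,141))):
    b=blob(I,q,4,0);print(n,np.round(q,1),np.round(b,1),((onplane(M,[q,b],.012)[:,:2]-c)@A*1e3).round(1).tolist())
for n,q,z in (("markFR",f(543,316),.012),("markRR",f(731,240),.012),("trayFRbottom",f(541,303),.012),("trayFRtop",f(533,272),.0285),("tray RRtop",f(713,193),.0415)):
    print(n,((onplane(M,[q],z)[:,:2]-c)@A*1e3).round(1).tolist())
# triangulate the tray's round hole: top0 bias check
E
```

```text
FR [284.3 294.7] [283.7 294.5] [[-77.8, -72.9], [-78.6, -72.2]]
RR [373.7 274.7] [376.5 270.9] [[83.1, -73.3], [93.2, -64.6]]
FL [259.7 249.3] [258.  245.7] [[-79.2, 75.6], [-78.8, 89.9]]
markFR [[-56.2, -73.5]]
markRR [[64.8, -62.6]]
trayFRbottom [[-54.5, -65.1]]
trayFRtop [[-59.3, -65.9]]
tray RRtop [[49.0, -67.1]]
```

Emit:
apply_moves([
  {"tx":0,"ty":0,"tz":0.2,"roll":0},
  {"tx":0,"ty":0,"tz":0.4,"roll":0},
  {"tx":-0.05,"ty":0,"tz":0.4,"roll":0},
  {"tx":-0.09,"ty":0,"tz":0.4,"roll":0},
  {"tx":-0.1,"ty":0,"tz":0.4,"roll":0},
  {"tx":-0.1,"ty":0,"tz":0.4,"roll":0},
])

```text
time: 6.03
eef_pos: [0.4627, 0.3793, 0.0812]
ee_rot: [0.645, 0.764, 0.002, 0.0]
force: [0.6, 0.1, 0.3]
opening: 0.0855
gripper_force: 0.0
```

Emit:
apply_moves([
  {"tx":-0.01,"ty":0,"tz":0,"roll":0},
  {"tx":-0.02,"ty":0,"tz":0,"roll":0},
  {"tx":-0.02,"ty":0,"tz":0,"roll":0},
])

```text
time: 6.28
eef_pos: [0.4624, 0.3765, 0.0801]
ee_rot: [0.645, 0.764, 0.001, 0.0]
force: [-0.4, 0.7, -0.4]
opening: 0.0857
gripper_force: 0.0
```

Emit:
apply_moves([
  {"tx":-0.01,"ty":0,"tz":0,"roll":0},
  {"tx":-0.01,"ty":0,"tz":0,"roll":0},
])

```text
time: 6.45
eef_pos: [0.4621, 0.3748, 0.0792]
ee_rot: [0.645, 0.764, 0.0, 0.0]
force: [-0.1, -0.2, -0.6]
opening: 0.0856
gripper_force: 0.0
```

Emit:
apply_moves([
  {"tx":-0.01,"ty":0,"tz":0,"roll":0},
  {"tx":-0.01,"ty":0,"tz":0,"roll":0},
])

```text
time: 6.62
eef_pos: [0.4622, 0.3736, 0.0791]
ee_rot: [0.645, 0.764, 0.0, -0.0]
force: [-1.5, 2.2, 1.4]
opening: 0.0855
gripper_force: 1.1
```

```bash
python3 look.py 4
```

```text
t 6.6167 tcp deck [-0.0054  0.0872] 0.07907082778322802 [-1.5  2.2  1.4]
top plane slope [0.1188 0.0024 0.0354] 745
 pred (0, -0.058) [393 218]
 pred (0, 0.058) [336 226]
side plane slope [0.1203 0.0017 0.0364] 2195
 pred (0, -0.058) [326 267]
 pred (0, 0.058) [302 235]
```

Emit:
apply_moves([
  {"tx":-0.01,"ty":0,"tz":0,"roll":0},
  {"tx":-0.02,"ty":0,"tz":0,"roll":0},
  {"tx":-0.03,"ty":0,"tz":0,"roll":0},
  {"tx":-0.03,"ty":0,"tz":0,"roll":0},
])

```text
time: 7.05
eef_pos: [0.4632, 0.3687, 0.079]
ee_rot: [0.645, 0.764, 0.0, 0.0]
force: [-0.8, 2.4, 2.0]
opening: 0.0855
gripper_force: 1.3
```

```bash
python3 look.py 5; python3 - <<'E'
from hp import *
S=np.load("pics/side5.npz")["p"]
for uv in ((326,267),(304,235)): print(hole(S,model("side"),uv,(.119,.036),5))
E
```

```text
t 7.05 tcp deck [-0.0052  0.0822] 0.07903543965586037 [-0.8  2.4  2. ]
top plane slope [ 0.1    -0.0011  0.0344] 733
 pred (0, -0.058) [393 218]
 pred (0, 0.058) [336 226]
side plane slope [0.119  0.001  0.0364] 2136
 pred (0, -0.058) [326 267]
 pred (0, 0.058) [302 235]
([328.6, 267.4], [5.7, -59.4])
([302.4, 235.6], [1.4, 57.8])
```

Emit:
apply_moves([
  {"tx":0.05,"ty":0,"tz":0,"roll":0},
  {"tx":0.1,"ty":0,"tz":-0.1,"roll":0},
  {"tx":0.1,"ty":0,"tz":-0.35,"roll":0},
  {"tx":0,"ty":-0.1,"tz":-0.4,"roll":-0.04},
  {"tx":-0.15,"ty":-0.3,"tz":-0.4,"roll":-0.08},
  {"tx":-0.35,"ty":-0.5,"tz":-0.4,"roll":-0.12},
  {"tx":-0.547,"ty":-0.6,"tz":-0.4,"roll":-0.16},
  {"tx":-0.547,"ty":-0.6,"tz":-0.4,"roll":-0.2},
])

```text
time: 7.82
eef_pos: [0.384, 0.2682, 0.1363]
ee_rot: [0.376, 0.927, -0.004, -0.002]
force: [0.1, -0.5, -0.5]
opening: 0.0856
gripper_force: 0.0
```

Emit:
apply_moves([
  {"tx":0,"ty":0,"tz":0,"roll":-0.3},
  {"tx":0,"ty":0,"tz":0,"roll":-0.3},
  {"tx":0,"ty":0,"tz":0,"roll":-0.3},
  {"tx":0,"ty":0,"tz":0,"roll":-0.3},
  {"tx":0,"ty":0,"tz":0,"roll":-0.3},
  {"tx":0,"ty":0,"tz":0,"roll":-0.3},
  {"tx":0,"ty":0,"tz":0,"roll":-0.3},
  {"tx":0,"ty":0,"tz":0,"roll":-0.3},
])

```text
time: 8.48
eef_pos: [0.3878, 0.2727, 0.1386]
ee_rot: [-0.086, 0.996, -0.001, -0.0]
force: [-0.4, -0.3, 0.4]
opening: 0.0856
gripper_force: 0.0
```

```bash
python3 look.py 6; python3 - <<'E'
from hp import *
s=telemetry.state();x=R.from_quat(s["ee_rot"]).as_matrix()[:,0];print("yaw err",(np.arctan2(x[1],x[0])-a)%(2*np.pi)-np.pi)
S=np.load("pics/side6.npz")["p"]
for uv in ((328,267),(302,235)): print(hole(S,model("side"),uv,(.119,.036),5))
a_=cv2.imread("pics/top6.png")[170:280,310:420];b=cv2.imread("pics/side6.png")[215:310,245:385]
cv2.imwrite("pics/v6.png",np.hstack([cv2.resize(a_,(390,390),interpolation=3),cv2.resize(b,(410,390),interpolation=3)]))
E
```

```text
t 8.4833 tcp deck [-0.0951 -0.0003] 0.1385663101444662 [-0.4 -0.3  0.4]
top plane slope [0.1178 0.003  0.0353] 1886
 pred (0, -0.058) [393 218]
 pred (0, 0.058) [336 226]
side plane slope [0.1185 0.001  0.0364] 2080
 pred (0, -0.058) [326 267]
 pred (0, 0.058) [302 235]
yaw err 0.004314136818753145
([329.2, 267.6], [6.3, -60.4])
([305.2, 235.2], [6.4, 56.3])
```

View pics/v6.png

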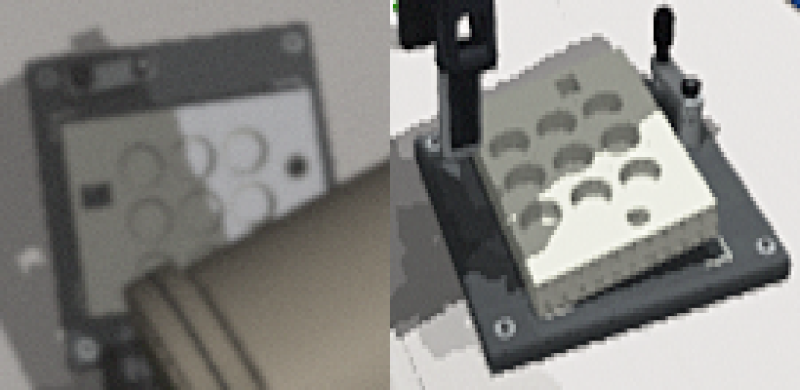

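Both holes are visible from above, the round one at crop (297,165) and the slot at (96,194). I'll measure them in the top view.

```bash
python3 - <<'E'
from hp import *
S=np.load("pics/top6.npz")["p"]
for x,y in ((297,165),(96,194)): print(hole(S,model("top"),(round(310+x/390*110),round(170+y/390*110)),(.119,.0355),5))
E
```

```text
([393.3, 216.6], [5.8, -58.9])
([336.8, 224.9], [5.3, 57.1])
```

Emit:
apply_moves([
  {"tx":0,"ty":0,"tz":0.2,"roll":0},
  {"tx":0,"ty":0,"tz":0.4,"roll":0},
  {"tx":-0.05,"ty":0,"tz":0.4,"roll":0},
  {"tx":-0.09,"ty":0,"tz":0.4,"roll":0},
  {"tx":-0.12,"ty":0,"tz":0.4,"roll":0},
  {"tx":-0.13,"ty":0,"tz":0.4,"roll":0},
  {"tx":-0.14,"ty":0,"tz":0.4,"roll":0},
])

```text
time: 9.17
eef_pos: [0.4098, 0.2769, 0.0805]
ee_rot: [-0.082, 0.997, 0.0, 0.001]
force: [-6.5, -1.4, 4.8]
opening: 0.0854
gripper_force: 3.2
```

Emit:
apply_moves([
  {"tx":-0.007,"ty":0,"tz":0,"roll":0},
  {"tx":-0.014,"ty":0,"tz":0,"roll":0},
  {"tx":-0.02,"ty":0,"tz":0,"roll":0},
])

```text
time: 9.42
eef_pos: [0.4124, 0.2772, 0.08]
ee_rot: [-0.082, 0.997, 0.0, 0.001]
force: [0.2, 0.6, 0.6]
opening: 0.0854
gripper_force: 0.0
```

```bash
python3 look.py 7
```

```text
t 9.4167 tcp deck [-0.0701  0.0001] 0.0800193063582911 [0.2 0.6 0.6]
top plane slope [ 0.0018 -0.0017  0.0281] 1317
 pred (0, -0.058) [392 219]
 pred (0, 0.058) [336 227]
side plane slope [ 0.0017 -0.0009  0.0293] 1704
 pred (0, -0.058) [326 270]
 pred (0, 0.058) [302 238]
```

The tray top now reads a flat 28 mm, so it has dropped onto both pins. Next is the latch.

Emit:
apply_moves([
  {"tx":0.05,"ty":0,"tz":0,"roll":0},
  {"tx":0.1,"ty":0,"tz":-0.1,"roll":0},
  {"tx":0.1,"ty":0,"tz":-0.4,"roll":0},
  {"tx":0,"ty":0.1,"tz":-0.65,"roll":0},
  {"tx":-0.25,"ty":0.2,"tz":-0.8,"roll":0},
  {"tx":-0.5,"ty":0.3,"tz":-0.9,"roll":0},
  {"tx":-0.75,"ty":0.4,"tz":-1,"roll":0},
  {"tx":-1,"ty":0.4,"tz":-1,"roll":0},
], fingers=1, force=20)

```text
time: 10.18
eef_pos: [0.5456, 0.3623, 0.2327]
ee_rot: [-0.083, 0.997, 0.002, 0.002]
force: [0.4, 0.5, 1.0]
opening: 0.0002
gripper_force: 0.0
```

Emit:
apply_moves([
  {"tx":0,"ty":0,"tz":0,"roll":0},
  {"tx":0,"ty":0,"tz":0,"roll":0},
  {"tx":0,"ty":0,"tz":0,"roll":0},
])

```text
time: 10.43
eef_pos: [0.5437, 0.359, 0.2274]
ee_rot: [-0.082, 0.997, -0.0, -0.001]
force: [0.1, 0.3, -0.5]
opening: -0.0001
gripper_force: 0.0
```

```bash
python3 look.py 8; python3 - <<'E'
from hp import *
s=telemetry.state();print(s["opening"]);Rm=R.from_quat(s["ee_rot"]).as_matrix()
d=np.load("pics/side8.npz")["d"];I=np.load("pics/side8.npz")["p"];C=cloud(model("side"),d);L=(C-s["eef_pos"])@Rm
q=L[(abs(L[...,0])<.03)&(abs(L[...,1])<.05)&(L[...,2]>.03)&(L[...,2]<.1)];print("tip z",np.percentile(q[:,2],[50,95,100]))
q=q[q[:,2]>.055];print(q.min(0),q.max(0))
Q=(C[...,:2]-c)@A;m=(C[...,2]>.048)&(C[...,2]<.068)&(abs(Q[...,0]-.066)<.03)&(abs(Q[...,1]-.055)<.03);print("knob",m.sum(),np.median(Q[m],0),C[m][:,2].max())
E
```

```text
t 10.4333 tcp deck [0.0727 0.0597] 0.22741490785730864 [ 0.1  0.3 -0.5]
top plane slope [0.0014 0.0015 0.0281] 1395
 pred (0, -0.058) [392 219]
 pred (0, 0.058) [336 227]
side plane slope [0.0015 0.0008 0.0293] 2030
 pred (0, -0.058) [326 270]
 pred (0, 0.058) [302 238]
0.0002946139183430622
tip z [0.05009277 0.06872792 0.0711241 ]
[-0.011911   -0.01591982  0.05512121] [0.00999581 0.00832778 0.0711241 ]
knob 67 [0.069313   0.05140759] 0.06593882239617743
```

Emit:
apply_moves([
  {"tx":-0.16,"ty":0,"tz":0,"roll":0},
  {"tx":-0.16,"ty":0,"tz":0.15,"roll":0},
  {"tx":-0.16,"ty":0,"tz":0.35,"roll":0},
  {"tx":-0.16,"ty":0,"tz":0.55,"roll":0},
  {"tx":-0.16,"ty":0,"tz":0.69,"roll":0},
  {"tx":-0.16,"ty":0,"tz":0.69,"roll":0},
  {"tx":-0.16,"ty":0,"tz":0.69,"roll":0},
])

```text
time: 11.12
eef_pos: [0.5664, 0.3627, 0.1244]
ee_rot: [-0.083, 0.997, -0.001, -0.001]
force: [-0.1, 0.3, 0.8]
opening: 0.0003
gripper_force: 0.0
```

Emit:
apply_moves([
  {"tx":0.05,"ty":0,"tz":0,"roll":0},
  {"tx":0.083,"ty":-0.007,"tz":0,"roll":0},
  {"tx":0.109,"ty":-0.002,"tz":0,"roll":0},
  {"tx":0.136,"ty":0.001,"tz":0,"roll":0},
  {"tx":0.163,"ty":0.001,"tz":0,"roll":0},
  {"tx":0.19,"ty":-0.001,"tz":0,"roll":0},
  {"tx":0.216,"ty":-0.006,"tz":0,"roll":0},
  {"tx":0.242,"ty":-0.013,"tz":0,"roll":0},
])

```text
time: 11.78
eef_pos: [0.5322, 0.3555, 0.1249]
ee_rot: [-0.083, 0.997, 0.0, -0.0]
force: [1.7, 0.3, -0.1]
opening: -0.0
gripper_force: 0.9
```

```bash
python3 look.py 9; python3 - <<'E'
from hp import *
import cv2
a_=cv2.imread("pics/top9.png")[170:280,310:420];b=cv2.imread("pics/side9.png")[215:310,245:385]
cv2.imwrite("pics/v9.png",np.hstack([cv2.resize(a_,(390,390),interpolation=3),cv2.resize(b,(410,390),interpolation=3)]))
E
```

```text
t 11.7833 tcp deck [0.0607 0.058 ] 0.12494361220667845 [ 1.7  0.3 -0.1]
top plane slope [-0.0023 -0.0002  0.028 ] 1576
 pred (0, -0.058) [392 219]
 pred (0, 0.058) [336 227]
side plane slope [0.0019 0.0014 0.0292] 2020
 pred (0, -0.058) [326 271]
 pred (0, 0.058) [302 238]
```

View pics/v9.png

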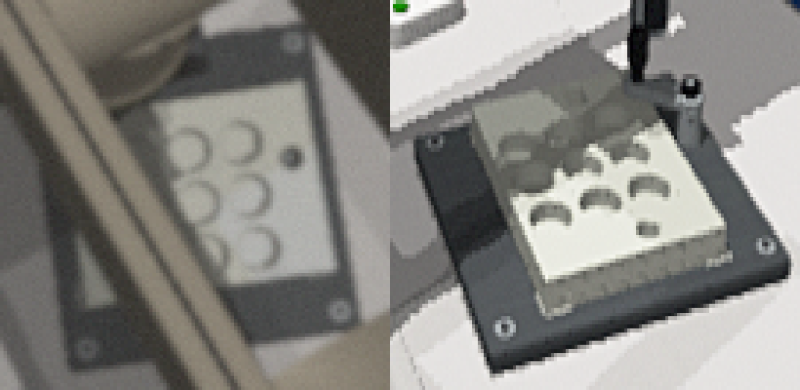

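The tray lies inside its marks and the latch has swung about halfway (knob at crop (637,60)). I'll carry on round the arc.

Emit:
apply_moves([
  {"tx":0.025,"ty":-0.01,"tz":0,"roll":0},
  {"tx":0.049,"ty":-0.023,"tz":0,"roll":0},
  {"tx":0.071,"ty":-0.037,"tz":0,"roll":0},
  {"tx":0.091,"ty":-0.055,"tz":0,"roll":0},
  {"tx":0.111,"ty":-0.073,"tz":0,"roll":0},
  {"tx":0.127,"ty":-0.094,"tz":0,"roll":0},
  {"tx":0.142,"ty":-0.117,"tz":0,"roll":0},
  {"tx":0.142,"ty":-0.117,"tz":0,"roll":0},
])

```text
time: 12.55
eef_pos: [0.5141, 0.3338, 0.1248]
ee_rot: [-0.082, 0.997, -0.0, -0.0]
force: [0.2, 0.3, 0.8]
opening: -0.0
gripper_force: 0.2
```

Emit:
apply_moves([
  {"tx":0.007,"ty":-0.01,"tz":0,"roll":0},
  {"tx":0.01,"ty":-0.02,"tz":0,"roll":0},
])

```text
time: 12.72
eef_pos: [0.5136, 0.3323, 0.1252]
ee_rot: [-0.082, 0.997, 0.001, 0.0]
force: [0.9, 11.3, -3.5]
opening: -0.0
gripper_force: 4.5
```

The force rose to 11 N, so the latch is on its stop. Backing off to check.

Emit:
apply_moves([
  {"tx":0,"ty":0.05,"tz":0,"roll":0},
  {"tx":0,"ty":0.13,"tz":0,"roll":0},
  {"tx":0,"ty":0.15,"tz":-0.25,"roll":0},
  {"tx":0,"ty":0.4,"tz":-0.5,"roll":0},
  {"tx":0,"ty":0.7,"tz":-0.75,"roll":0},
  {"tx":0,"ty":1,"tz":-1,"roll":0},
  {"tx":0,"ty":1,"tz":-1,"roll":0},
  {"tx":0,"ty":1,"tz":-1,"roll":0},
])

```text
time: 13.38
eef_pos: [0.4879, 0.4861, 0.282]
ee_rot: [-0.084, 0.996, 0.004, 0.003]
force: [0.7, 1.5, 0.9]
opening: 0.0003
gripper_force: 0.0
```

```bash
python3 look.py 10; python3 - <<'E'
from hp import *
d=np.load("pics/side10.npz")["d"];C=cloud(model("side"),d);Q=(C[...,:2]-c)@A
m=(C[...,2]>.048)&(C[...,2]<.068)&(abs(Q[...,0]-.045)<.045)&(abs(Q[...,1]-.03)<.045);print("knob",m.sum(),np.median(Q[m],0))
b=cv2.imread("pics/side10.png")[205:310,235:385]
cv2.imwrite("pics/v10.png",cv2.resize(b,(600,420),interpolation=3))
E
```

```text
t 13.3833 tcp deck [0.0381 0.194 ] 0.28201524665951183 [0.7 1.5 0.9]
top plane slope [-0.0042 -0.0007  0.0282] 1095
 pred (0, -0.058) [392 219]
 pred (0, 0.058) [336 227]
side plane slope [0.0006 0.0005 0.0293] 1955
 pred (0, -0.058) [326 271]
 pred (0, 0.058) [302 238]
knob 72 [0.03725025 0.01577571]
```

View pics/v10.png

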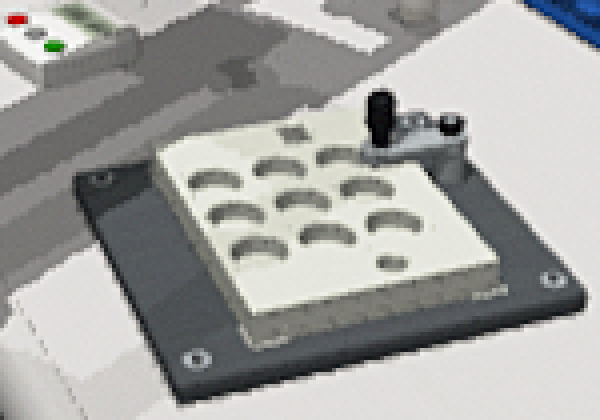

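The tray is flat, and the latch is shut across its rear edge: knob at deck (37,~20) mm against (38,20) expected. The robot is clear of everything.

```bash
python3 -c "
from rig import workorder
print(workorder.hand_in())"
```

```text
the job is handed in; nothing more can be done
None
```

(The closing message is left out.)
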